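# Turn the tab-lock valve dial to its stop and bolt it

### The arm

A 7-joint arm with a two-finger parallel gripper is mounted at the origin on the work surface. World frame = base frame: x ahead of the robot, y to its left, z up, the work surface at z = 0. Lengths are in mm, angles in rad, forces in N, time in s.
With the tool pointing down it reaches from about 400 to 900 mm from the base axis. Payload 5.6 kg.
Tool frame: the origin (TCP) lies at the very end of the fingers, on their centre line; the grasp point (between the pads) lies 19 mm behind it (r.tcp_to_grasp is the distance from the TCP to the grasp point, in mm); z points along the fingers, y is the direction in which the jaws open and shut (so a half turn about z gives the same grasp; the last joint's range is limited). The gripper opens to 92 mm and grips with 3 to 60 N. Pads are 20 mm wide; open, the fingers measure 128 mm over their backs; the gripper's body (75 mm by 189 mm) begins 69 mm behind the grasp point.
Start: joints at [-1.341, 0.468, -0.012, 1.603, 0.006, 1.071, -0.056], TCP at [175.17, 625.959, 214.592] pointing down, gripper open.
Joint ranges: [-2.53, 2.53], [-0.31, 2.02], [-1.57, 1.55], [0.28, 2.44], [-1.29, 4.43], [0.15, 1.84], [-2.92, 2.92]. Speed limits (rad/s): [2.57, 2.57, 3.14, 3.14, 3.14, 3.14, 3.14].

### API

Orientations are given as a unit quaternion [w, x, y, z].
In Python, from plant import r gives the robot as it stands. The module is installed in compiled form; this text tells all that it offers.
- The arm moves only by the shell command python3 -m jog 'ROWS' [FORCE]. ROWS is JSON, one flat list of numbers, 7 for each row, row after row: the shift along the tool's x, y, z in m, then the turn, a rotation vector about the tool's x, y, z in rad, then the opening, from -1 (shut) to 1 (fully open). In form: [x, y, z, wx, wy, wz, grip, x, y, z, wx, wy, wz, grip, ...]. A call has 1 to 20 rows; each row shifts and turns the pose as measured when the row begins, along the tool's axes as they then stand; what a row does not reach is not made up. A row lasts 1/8 s, in which the tool goes at most 62.5 mm and 10.7 degrees, less where a joint would pass 70% of its speed; a pose out of reach is approached as far as the arm can. A call with a gripper value outside its range is refused whole. The fingers move at their own pace and stop on an object; FORCE is the grip in N (left out, the last holds). Time passes only in rows, so rows that do not move let the fingers close. It gives the time, the measured TCP pose, the force and the opening at its end, in the units of the state.
- r.state(): the state, without advancing time (a new reading comes with each control period).
- r.capture(name): name is "scene" or "side" or "wrist"; returns a dict with "pixels" (384x512x3 uint8, red, green, blue), "intrinsics" (3x3 intrinsics, pixels), "distortion" ([k1, k2, p1, p2, k3] as OpenCV has them; the pictures are not rectified), "rvec" (rotation vector, rad) and "tvec" (3), from world to camera coordinates, as OpenCV has them; the wrist camera has in their place "mount" (4x4, takes a point from camera to tool coordinates, whose origin is the TCP and whose axes are the flange's). Camera axes: x right, y down, z forward; pixel columns grow to the right and rows downward; lengths in mm; the calibration is good to about 2 mm. A picture is of the moment at which its call begins: read the wrist's pose just before it. There is no depth.
- r.sign_off(): hands the job in, once; it reports no verdict.
The state is a dict: "clock": time; "qpos": joint angles; "qd": joint speeds; "joint_torque": joint torques, N m; "tool_pos": TCP position; "orientation": TCP orientation; "contact_force": force on the tool from outside, world axes, zero at the start; "moment": the same for the moment, N m; "finger_gap": opening from 0.0 (shut) to 1.0 (fully open).
Only numpy, scipy, OpenCV 4.12 (cv2) and the standard library are available. Lean on these libraries where they do the work, as an engineer would, in place of code of your own. Each camera call takes 0.05 s, during which the arm holds its last target.

### The job

On the valve stand, pinch in the dial's two grey release tabs and turn the dial clockwise (seen from above) until you feel it come up against its stop, without straining the teeth on the stop or the lock; then let go so that both tabs spring fully out and lock it there. Then slide the lock bolt fully home towards the dial, and leave the loose parts around the stand where they are.

Things in the scene. Friction and masses are not known exactly. Their poses are not given: they have to be found in the camera images.
- stand: The valve stand, fixed to the table: a 200 x 130 mm grey base, a brass valve in a short pipe, and a steel deck whose top is 75 mm above the table. Its origin lies at table height under the dial's axis; its x axis points from the bolt to the dial, z up. All heights below are above the table.
- dial_grip (a point): Point on the dial's upright axis, 108 mm above the table: middle of the grip. The dial is a black winged knob on the deck, 119 mm high. Two grey ribbed release tabs stand either side of it, facing out along this point's +y and -y. The black wings lie along its x axis (50 mm overall) and are not the tabs; a flat steel ear at 87 to 92 mm height reaches 62 mm out along -x. Axes turn with the dial.
- tab_a_pad (a point): Middle of the outer face of the tab on the dial's +y side, 108 mm above the table. The tab is 18 mm wide and reaches from 86 to 122 mm height; the two outer faces are 54 mm apart with the tabs out and 42 mm apart fully pinched. A dark lock ring, 76 mm across and up to 84 mm height, surrounds the dial's foot below the tabs.
- tab_b_pad (a point): The same point of the tab on the dial's -y side.
- dial (a joint): Dial angle in rad, clockwise seen from above; -0.03 to 0.03 at the start, locked in the first notches. Turns with a light drag (under 0.2 N m) while both tabs are pinched. The second notches lie 0.9 to 1.3 rad on, at an angle set anew each time, found by feel: rigid stops catch the teeth there, pinched or not; play back about 0.05 rad. In between, the ring holds the tabs in.
- tab_a (a joint): Travel of the tab on the +y side, in m: 0 sprung fully out, 0.006 pressed fully in; the spring takes about 2 N at first and 8 N fully in. The tooth clears the notch from 0.005.
- tab_b (a joint): The same for the tab on the -y side.
- tooth_a: The steel tooth at the foot of the tab on the +y side, a 6 mm upright pin; origin at its middle, 80 mm above the table, 32 mm from the dial's axis when out. It bears sideways on the notches and on the stop. The tooth or the notch is damaged if it is pressed against the ring with more than 25 N; with both teeth bearing that is about 1.3 N m on the dial at the stop.
- tooth_b: The same tooth on the -y side.
- bolt (a joint): Travel of the lock bolt in m: 0 to 0.003 drawn back at the start, 0.028 fully home against its end stop. It slides along the stand's +x towards the dial with about 3 N of friction and stays where it is left. Until the dial is turned its ear stands in the bolt's way.
- bolt_post (a point): Centre of the bolt's upright post, 108 mm above the table: a steel pin of 12 mm diameter from 91 to 121 mm height with a 16 mm wide black cap on its top 5 mm. It starts 105 mm from the dial's axis, on the stand's -x side, and moves with the bolt. Guide cheeks beside the bolt reach 91 mm height.
- pulley_mid (a point): Bystander: a cast V-belt sheave lying flat, 84 mm across, 32 mm high; the point is at its middle.
- coupling_mid (a point): Bystander: a brass pipe coupling standing upright, 42 mm across, 48 mm high; the point is at its middle.
- flange_mid (a point): Bystander: a flat aluminium ring, 72 mm across, 14 mm high; the point is at its middle.
- jar_mid (a point): Bystander: a grey jar with a white cap, 64 mm across, 85 mm high; the point is at its middle.
- spanner_mid (a point): Bystander: a steel spanner lying flat, about 200 mm long; the point is at its middle.
- spare_valve_mid (a point): Bystander: a small steel valve body lying on the table, 66 x 40 x 49 mm; the point is at its middle.
- carton_mid (a point): Bystander: an open cardboard carton, 160 x 100 x 55 mm; the point is at its middle.
There are look-alikes about, which are no part of the job. Leave any red look-alike of the stand alone.

How it is judged (in metres and radians):
On the way, in this order (a step that is already met when the one before it is completed fails the run):
1. both tabs pinched in while the dial is still near its first notch (value of joint each of tab_a, tab_b above 0.004 m and value of joint dial below 0.3 rad and value of joint bolt below 0.008 m), for 0.05 s.
2. dial turned to the second notches and both tabs sprung fully out, the bolt still drawn back (value of joint dial above 0.8 rad and value of joint each of tab_a, tab_b below 0.0015 m and value of joint bolt below 0.008 m), for 0.3 s.
3. lock bolt slid fully home (value of joint bolt above 0.0255 m), for 0.2 s.
At the end, for the whole second after the job is handed in: The dial stands locked in its second notches (more than 0.8 rad clockwise, both tabs within 1.5 mm of fully out), the bolt is within 2.5 mm of fully home, everything at rest (value of joint dial above 0.8 rad and value of joint each of tab_a, tab_b below 0.0015 m and value of joint bolt above 0.0255 m and velocity of joint dial below 0.05 rad/s and velocity of joint bolt below 0.01 m/s); the robot touches nothing.
It fails at once if a tooth pressed against the lock ring or its stop with more than 25 N (contact force between any of tooth_a, tooth_b and stand above 25 N).
It fails at once if a bystander moved by more than 25 mm (distance of any of pulley_mid, coupling_mid, flange_mid, jar_mid, spanner_mid, spare_valve_mid, carton_mid from where it was at the start of the episode above 0.025 m).
It also fails if it takes over 58 s, if anything falls off the work surface, if the arm or the gripper's body presses on something with over 40 N, if the wrist force passes 120 N, or if a joint passes its speed limit or range.

## Working session

There is one attempt and no reset: what is moved stays moved. The work goes in short steps, Python scripts to look and compute and a shell command to move; the robot and the scene stay as the last step left them, time stands still between calls to the robot, and variables do not carry over. Pictures are saved under pics/ and viewed, and the job is handed in when it is done.

```bash
mkdir -p pics; python3 - <<'E'
from plant import r
import cv2
s=r.state()
print({k:(v if not hasattr(v,'__len__') else [round(float(x),4) for x in v]) for k,v in s.items()})
for n in ("scene","side","wrist"):
    c=r.capture(n); cv2.imwrite(f"pics/{n}0.png",c["pixels"][:,:,::-1])
    print(n,{k:(v.tolist() if hasattr(v,'tolist') else v) for k,v in c.items() if k!="pixels"})
E
```

```text
{'clock': 0.0, 'qpos': [-1.341, 0.4684, -0.0116, 1.6036, 0.006, 1.0714, -0.0563], 'qd': [0.0003, 0.0012, -0.0008, 0.0009, 0.0011, 0.0005, -0.0006], 'joint_torque': [0.0001, -52.0582, -0.0122, -24.3764, -0.0566, 0.017, 0.0001], 'tool_pos': [175.0331, 625.3617, 213.6411], 'orientation': [-0.0001, 0.136, 0.9907, -0.0009], 'contact_force': [0.1927, -0.4799, -0.3463], 'moment': [0.0373, -0.0242, -0.0522], 'finger_gap': 1.0005100029104266}
scene {'intrinsics': [[354.905321496763, 0.0, 257.48223294985934], [0.0, 354.905321496763, 195.0947780422558], [0.0, 0.0, 1.0]], 'distortion': [0.03274912797571479, 0.0, 0.0, 0.0, 0.0], 'rvec': [0.8281679001725372, 2.4300945787067416, -1.268857788513363], 'tvec': [420.7675639878149, -128.59477547055656, 1515.4580983902893]}
side {'intrinsics': [[348.3794839451541, 0.0, 254.62560035581566], [0.0, 348.3794839451541, 191.83273536808457], [0.0, 0.0, 1.0]], 'distortion': [-0.015054586266317666, 0.0, 0.0, 0.0, 0.0], 'rvec': [2.0708155488888984, -0.3717847091753075, 0.20817816806883446], 'tvec': [-464.2601261261904, 171.98500345236766, 930.5255826975716]}
wrist {'intrinsics': [[297.7323472799547, 0.0, 259.70429151865847], [0.0, 297.7323472799547, 189.0881212869951], [0.0, 0.0, 1.0]], 'distortion': [-0.07630920431929733, 0.0, 0.0, 0.0, 0.0], 'mount': [[0.0005304343699273854, -0.9545533096123617, -0.29803975866897947, 85.20942571357874], [0.9999994639410649, 0.0007713582427553439, -0.0006907416609619501, -0.21686056301117862], [0.0008892451630764701, -0.29803923250898656, 0.9545532070704555, -169.2026402673976], [0.0, 0.0, 0.0, 1.0]]}
```

View pics/scene0.png

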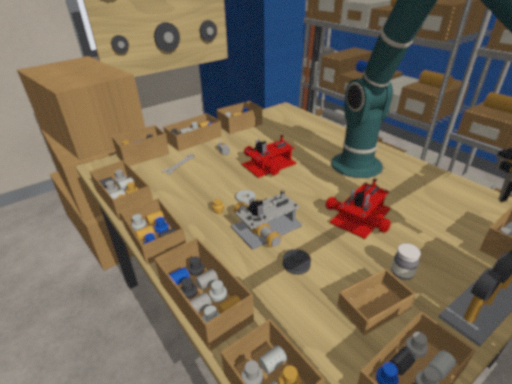

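View pics/side0.png

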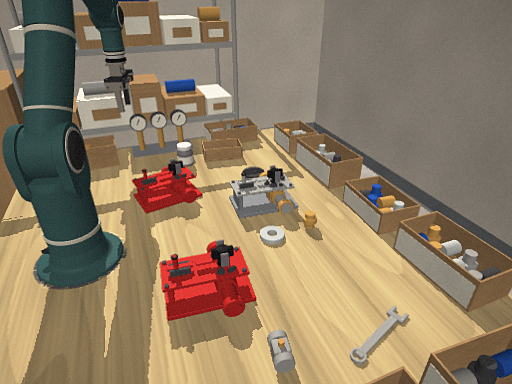

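View pics/wrist0.png

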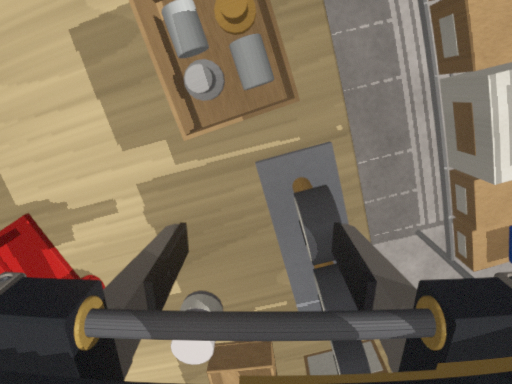

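The grey stand appears at scene (265,215) and side (262,190). The red look-alikes are at scene (268,158) and (360,208), and at side (168,188) and (207,280). I'll enlarge the crops.

```bash
cat > h.py <<'E'
import numpy as np, cv2
from scipy.spatial.transform import Rotation as R
from plant import r
def grab(n,tag=None):
    s=r.state(); c=r.capture(n); c['s']=s
    if n=="wrist":
        q=s['orientation']; Rt=R.from_quat([q[1],q[2],q[3],q[0]]).as_matrix()
        M=np.array(c['mount']); Rc=Rt@M[:3,:3]; t=Rt@M[:3,3]+np.array(s['tool_pos'])
        c['rvec']=cv2.Rodrigues(Rc.T)[0]; c['tvec']=-Rc.T@t
    if tag: 
        cv2.imwrite(f"pics/{tag}.png",c["pixels"][:,:,::-1])
        np.savez(f"pics/{tag}.npz",**{k:np.array(c[k],float) for k in('intrinsics','distortion','rvec','tvec')})
    return c
def cal(tag): return np.load(f"pics/{tag}.npz")
def ray(c,uv):
    p=cv2.undistortPoints(np.array([[uv]],float),np.array(c['intrinsics'],float),np.array(c['distortion'],float))[0,0]
    Rm=cv2.Rodrigues(np.array(c['rvec'],float))[0]
    return -Rm.T@np.array(c['tvec'],float).ravel(), Rm.T@np.array([p[0],p[1],1])
def atz(c,uv,z):
    o,d=ray(c,uv); return o+d*(z-o[2])/d[2]
def proj(c,P):
    return cv2.projectPoints(np.array(P,float).reshape(-1,3),np.array(c['rvec'],float),np.array(c['tvec'],float),np.array(c['intrinsics'],float),np.array(c['distortion'],float))[0].reshape(-1,2)
def crop(tag,x0,y0,w,h,k,out):
    im=cv2.imread(f"pics/{tag}.png")[y0:y0+h,x0:x0+w]
    cv2.imwrite(f"pics/{out}.png",cv2.resize(im,None,fx=k,fy=k,interpolation=cv2.INTER_CUBIC))
E
python3 - <<'E'
from h import *
grab("scene","sc"); grab("side","sd")
crop("sc",220,180,95,70,8,"sc_c"); crop("sd",215,155,95,70,8,"sd_c")
a=cal("sc");b=cal("sd")
print(atz(a,(265,210),90),atz(b,(262,180),90))
E
```

```text
[569.77577175  98.11799047  90.        ] [547.47782548  74.21114375  90.        ]
```

View pics/sc_c.png

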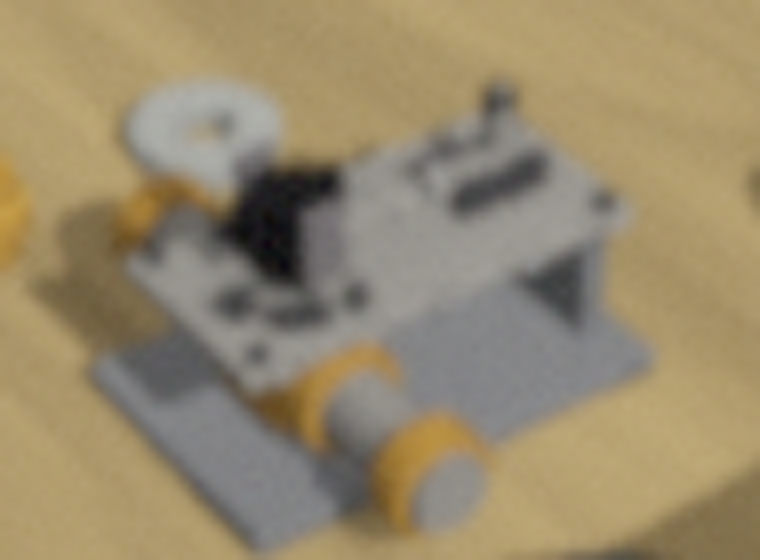

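View pics/sd_c.png

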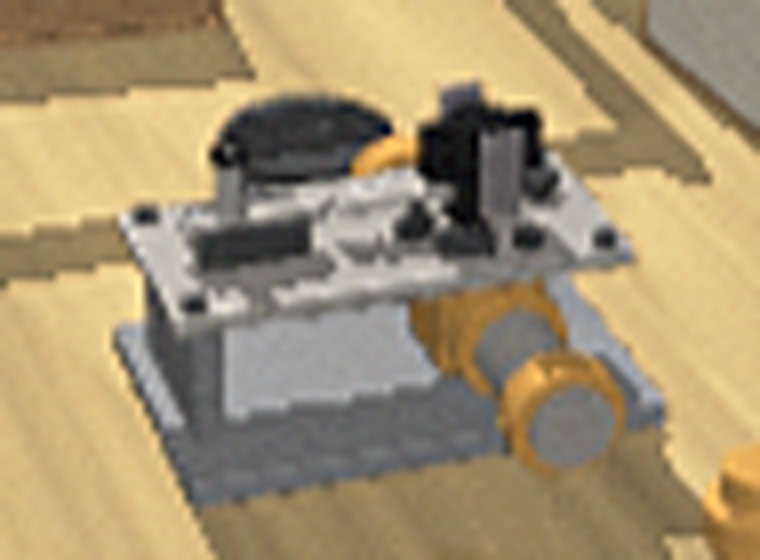

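Both crops show the grey stand. The bolt cap is at side (243.5,174.4) and scene (282.5,192). The dial top is at side (275,171) and scene (256.5,203.5), with its lilac-grey tabs facing roughly along the stand's ±y. Next I triangulate.

```bash
python3 - <<'E'
from h import *
a=cal("sc");b=cal("sd")
def tri(u,v):
    o1,d1=ray(a,u);o2,d2=ray(b,v)
    A=np.zeros((3,3));y=np.zeros(3)
    for o,d in((o1,d1),(o2,d2)):
        d=d/np.linalg.norm(d);P=np.eye(3)-np.outer(d,d);A+=P;y+=P@o
    return np.linalg.solve(A,y)
p=tri((282.5,192.1),(243.5,174.4)); print(p)
for n,u,v in(("post",(282.5,192.1),(243.5,174.4)),("dial",(256.5,203.5),(275,171.2))):
    print(n,atz(a,u,118),atz(b,v,118),tri(u,v))
s=r.state(); q=s['orientation']; print(R.from_quat([q[1],q[2],q[3],q[0]]).as_matrix().round(3))
E
```

```text
[488.36799076  85.01281489 116.04427052]
post [488.82527196  87.25999913 118.        ] [487.99250292  80.13916547 118.        ] [488.36799076  85.01281489 116.04427052]
dial [592.32715276  84.28474993 118.        ] [588.05746997  65.87712665 118.        ] [590.55472584  77.66378664 112.59664527]
[[-0.963  0.269 -0.   ]
 [ 0.269  0.963 -0.001]
 [-0.    -0.001 -1.   ]]
```

```bash
python3 -m jog '[-0.047,-0.034,-0.002,0,0,0,1,-0.047,-0.034,-0.002,0,0,0,1,-0.047,-0.034,-0.002,0,0,0,1,-0.047,-0.034,-0.002,0,0,0,1,-0.047,-0.034,-0.002,0,0,0,1,-0.047,-0.034,-0.002,0,0,0,1,-0.047,-0.034,-0.002,0,0,0,1,-0.047,-0.034,-0.002,0,0,0,1,-0.047,-0.034,-0.002,0,0,0,1,-0.047,-0.034,-0.002,0,0,0,1,-0.047,-0.034,-0.002,0,0,0,1,-0.047,-0.034,-0.002,0,0,0,1,0,0,0,0,0,-0.11,1,0,0,0,0,0,-0.11,1]'; python3 - <<'E'
from h import *
s=r.state();print(s['clock'],np.round(s['tool_pos'],1),np.round(s['qpos'],3),s['orientation'])
E
```

```text
clock: 2.0
tool_pos: [622.4, 63.9, 237.8]
orientation: [0.001, 0.022, 1.0, 0.0]
contact_force: [-1.0, 0.7, -0.5]
finger_gap: 0.997
2.0 [622.4  63.9 237.8] [-0.341  0.404  0.246  1.658 -0.108  1.091  1.462] [9.73315641e-04 2.20587468e-02 9.99756195e-01 1.23079476e-04]
```

```bash
python3 - <<'E'
from h import *
grab("wrist","w1"); crop("w1",150,0,200,250,3,"w1c")
E
```

```text
(no output)
```

View pics/w1.png

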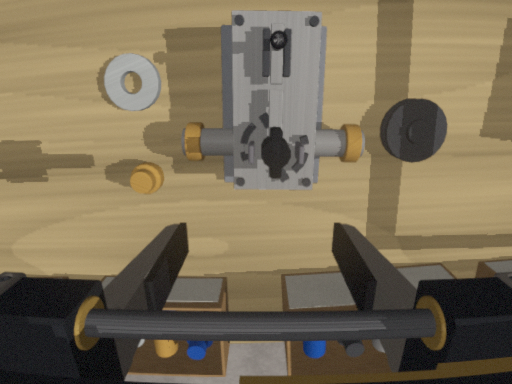

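View pics/w1c.png

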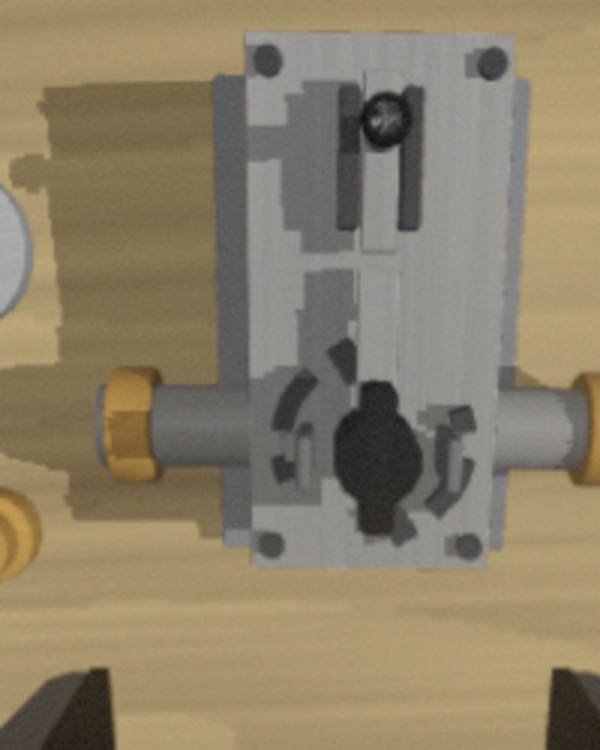

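The wrist picture shows the stand from above. The bolt cap is at (278.3,40), the knob centre at (275.7,152.3), and the tab tops at (251,154) and (301.7,154). The pulley at (413,130), flange at (133,82) and coupling at (147,178) all lie beside the stand.

```bash
python3 - <<'E'
from h import *
c=cal("w1")
cap=atz(c,(278.3,40),121);kn=atz(c,(275.7,152.3),119)
ta=atz(c,(251,154),122);tb=atz(c,(301.7,154),122)
print("cap",cap,"knob",kn,"tabs",ta,tb,(ta+tb)/2,np.linalg.norm(ta-tb))
v=kn-cap;print(np.hypot(v[0],v[1]),np.arctan2(v[1],v[0]));v=tb-ta;print("tab yaw",np.arctan2(-v[0],v[1]))
for u in((267,60),(492,63),(271,545),(469,545)): print(atz(c,(150+u[0]/3,u[1]/3),76).round(1))
s=r.state();q=s['orientation'];M=R.from_quat([q[1],q[2],q[3],q[0]]).as_matrix();print(M.round(3))
E
```

```text
cap [489.18254121  85.86535911 121.        ] knob [590.30565127  80.61977876 119.        ] tabs [590.37930241  56.54649266 122.        ] [592.46432542 105.63362664 122.        ] [591.42181392  81.09005965 122.        ] 49.13139570001278
101.25907119737249 -0.05182675795640542
tab yaw -0.04245043968320568
[460.8  49.7  76. ]
[464.7 125.5  76. ]
[630.8  40.8  76. ]
[634.1 117.1  76. ]
[[-0.999  0.042  0.002]
 [ 0.042  0.999 -0.001]
 [-0.002 -0.    -1.   ]]
```

Dial axis is at about (591, 81) with yaw -0.045, which the tool already matches. I'll move above it and partway down.

```bash
python3 -m jog '[0.032,0.016,0,0,0,0,1,0,0,0.05,0,0,0,1,0,0,0.045,0,0,0,1,0,0,0,0,0,0,1]' 15; python3 - <<'E'
from h import *
s=r.state();print(s['tool_pos'],s['qpos'],s['moment'])
q=s['orientation'];M=R.from_quat([q[1],q[2],q[3],q[0]]).as_matrix();print(M.round(4))
grab("wrist","w2");grab("side","sd2"); crop("sd2",205,115,110,85,7,"sd2c");grab("scene","sc2"); crop("sc2",205,165,110,85,7,"sc2c")
E
```

```text
clock: 2.55
tool_pos: [591.3, 81.6, 142.0]
orientation: [0.003, 0.024, 1.0, 0.0]
contact_force: [0.2, -0.2, 0.8]
finger_gap: 0.999
[591.33019445  81.598745   142.00474949] [-0.36426541  0.45970125  0.22163532  1.81579235 -0.12745343  0.87471458
  1.44013998] [ 0.0118438  -0.02755746  0.02371732]
[[-9.989e-01  4.710e-02  5.100e-03]
 [ 4.710e-02  9.989e-01  9.000e-04]
 [-5.000e-03  1.100e-03 -1.000e+00]]
```

View pics/w2.png

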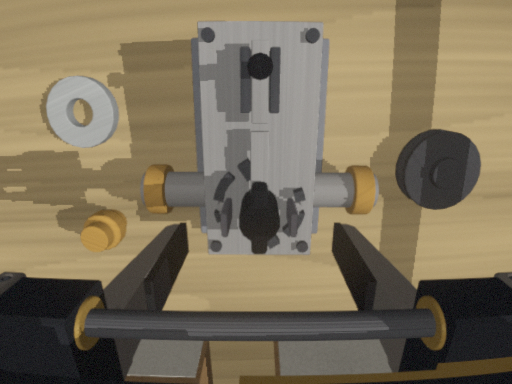

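View pics/sd2c.png

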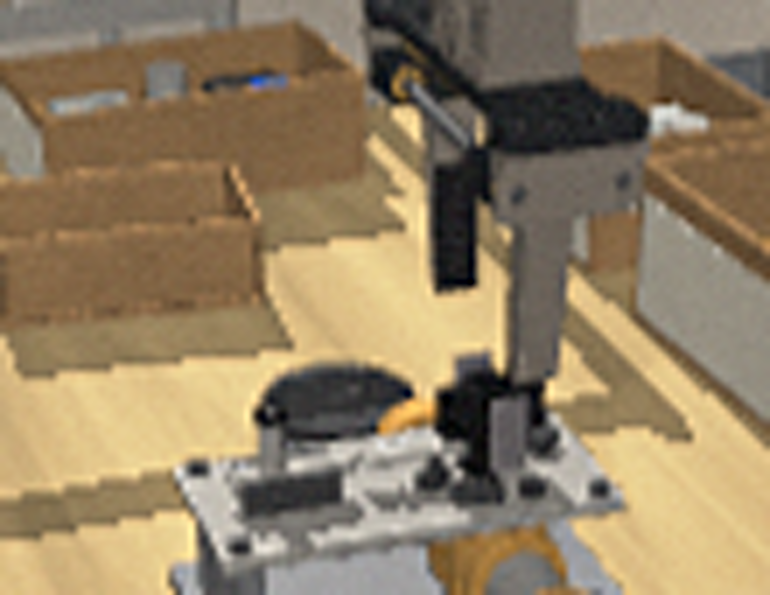

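View pics/sc2c.png

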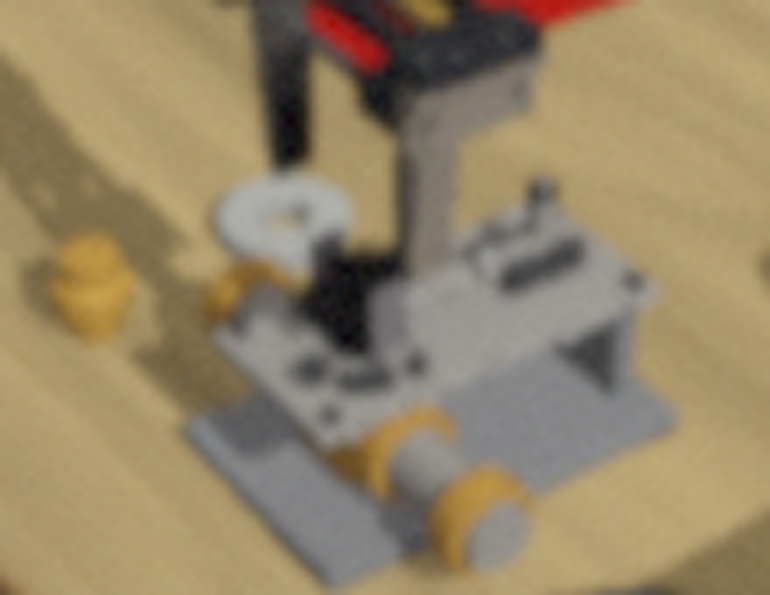

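Wrist picture: the knob centre is at (259,217) with tabs at about (226,216) and (294,217), straddled symmetrically by the fingers. I'll recompute the axis from this nearer view.

```bash
python3 - <<'E'
from h import *
crop("w2",200,140,120,125,6,"w2c")
c=cal("w2");print(atz(c,(259,217),119),proj(c,[591,81,119]))
E
```

```text
[586.51294628  81.13078555 119.        ] [[259.11650368 222.90482808]]
```

View pics/w2c.png

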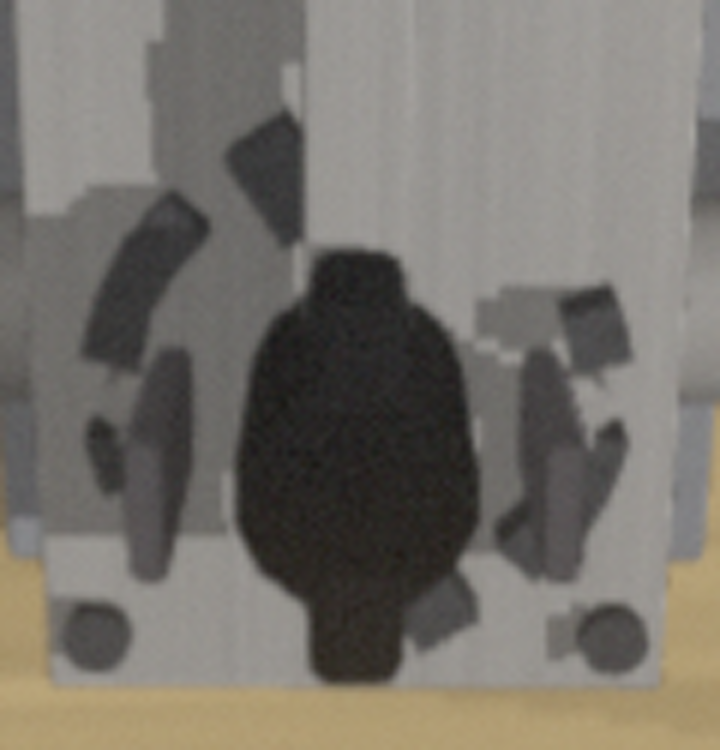

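```bash
python3 - <<'E'
from h import *
c=cal("w2");a=atz(c,(224.5,224.7),122);b=atz(c,(293.8,225),122);print(a,b,(a+b)/2,np.arctan2(a[0]-b[0],b[1]-a[1]))
for u in((97,635),(612,637)): print(atz(c,(200+u[0]/6,140+u[1]/6),76))
E
```

```text
[589.92269918  57.03728259 122.        ] [592.39019392 105.0116291  122.        ] [591.15644655  81.02445585 122.        ] -0.05138834634718932
[630.60919906  41.00967711  76.        ]
[634.48187469 116.8721005   76.        ]
```

```bash
python3 -m jog '[0,-0.0006,0.04,0,0,0,1,0,0,0.010,0,0,0,1,0,0,0,0,0,0,1]' 20; python3 - <<'E'
from h import *
s=r.state();print(s['tool_pos'],s['contact_force'],s['moment'])
E
```

```text
clock: 3.08
tool_pos: [600.9, 82.0, 102.4]
orientation: [0.013, 0.024, 1.0, 0.003]
contact_force: [-0.4, 0.3, -0.2]
finger_gap: 1.002
[600.89458171  82.02536244 102.41416643] [-0.36694235  0.25013062 -0.19747063] [0.01773761 0.02086778 0.01839869]
```

```bash
python3 -m jog '[0,0,0,0,0,0,1]'; python3 - <<'E'
from h import *
s=r.state();print(s['tool_pos'],s['qd'])
q=s['orientation'];M=R.from_quat([q[1],q[2],q[3],q[0]]).as_matrix();print(M.round(4))
want=np.array([591.1,81.0,91]); print("tool shift",M.T@(want-s['tool_pos']))
Mw=R.from_euler('z',-0.045).as_matrix()@np.diag([-1,1,-1.]); print("rotvec",R.from_matrix(M.T@Mw).as_rotvec())
E
```

```text
clock: 3.2
tool_pos: [602.0, 82.2, 104.1]
orientation: [0.014, 0.024, 1.0, 0.003]
contact_force: [-0.3, 0.8, -0.1]
finger_gap: 1.0
[601.9661921   82.15873534 104.10984916] [ 0.00020066 -0.01044243  0.00418372 -0.01221096 -0.00082306  0.00511378
 -0.00274076]
[[-0.9985  0.0481  0.0277]
 [ 0.0483  0.9988  0.0058]
 [-0.0274  0.0071 -0.9996]]
tool shift [11.15282692 -1.77319247 12.79668643]
rotvec [ 0.00704827  0.02742685 -0.00323465]
```

```bash
python3 -m jog '[0.011,-0.0018,0,0.007,0.027,-0.003,1,0,0,0,0,0,0,1]'; python3 - <<'E'
from h import *
s=r.state();print(s['tool_pos'],s['qd'])
q=s['orientation'];M=R.from_quat([q[1],q[2],q[3],q[0]]).as_matrix();print(M.round(4))
want=np.array([591.1,81.0,91]); print("tool shift",M.T@(want-s['tool_pos']))
Mw=R.from_euler('z',-0.045).as_matrix()@np.diag([-1,1,-1.]); print("rotvec",R.from_matrix(M.T@Mw).as_rotvec())
E
```

```text
clock: 3.45
tool_pos: [591.1, 81.0, 105.8]
orientation: [0.001, 0.023, 1.0, 0.0]
contact_force: [-0.3, -0.6, -0.5]
finger_gap: 0.998
[591.13603169  81.00326185 105.77500026] [ 5.66714859e-04 -7.70285777e-03  3.82246353e-03 -1.12911710e-02
  5.79687809e-04 -2.00353208e-03  6.13119465e-05]
[[-9.99e-01  4.51e-02  1.30e-03]
 [ 4.51e-02  9.99e-01  4.00e-04]
 [-1.20e-03  5.00e-04 -1.00e+00]]
tool shift [ 5.42088914e-02 -1.19370674e-02  1.47749403e+01]
rotvec [ 0.0004772   0.00124276 -0.00015706]
```

```bash
python3 -m jog '[0,0,0.005,0,0,0,1,0,0,0.005,0,0,0,1,0,0,0.005,0,0,0,1,0,0,0,0,0,0,1]'; cat > st.py <<'E'
from h import *
import sys
want=np.array([float(x) for x in sys.argv[1:4]]); yaw=float(sys.argv[4])
s=r.state();print("pos",np.round(s['tool_pos'],2),"F",np.round(s['contact_force'],2),"M",np.round(s['moment'],3),"gap",round(s['finger_gap'],4),"t",s['clock'],"q",np.round(s['qpos'],2))
q=s['orientation'];M=R.from_quat([q[1],q[2],q[3],q[0]]).as_matrix()
print("tool shift",(M.T@(want-s['tool_pos'])).round(2),"yaw",round(np.arctan2(-M[0,1],M[1,1]),4))
Mw=R.from_euler('z',yaw).as_matrix()@np.diag([-1,1,-1.]); print("rotvec",R.from_matrix(M.T@Mw).as_rotvec().round(4))
E
python3 st.py 591.1 81 91 -0.045
```

```text
clock: 3.95
tool_pos: [591.1, 81.0, 89.7]
orientation: [0.001, 0.023, 1.0, 0.0]
contact_force: [0.6, 1.2, -0.2]
finger_gap: 0.999
pos [591.05  81.04  89.66] F [ 0.61  1.16 -0.18] M [ 0.055 -0.055  0.001] gap 0.9988 t 3.95 q [-0.35  0.53  0.21  1.84 -0.15  0.78  1.46]
tool shift [-0.05 -0.04 -1.34] yaw -0.0451
rotvec [ 0.0004  0.0011 -0.0001]
```

```bash
python3 -m jog '[0,0,-0.001,0,0,0,0.2,0,0,0,0,0,0,-1,0,0,0,0,0,0,-1,0,0,0,0,0,0,-1]' 20; python3 st.py 591.1 81 91 -0.045;python3 -m jog '[0,0,0,0,0,0,-1,0,0,0,0,0,0,-1]' 20;python3 st.py 591.1 81 91 -0.045
```

```text
clock: 4.45
tool_pos: [591.3, 81.0, 90.9]
orientation: [0.001, 0.023, 1.0, 0.0]
contact_force: [0.3, 0.9, 0.5]
finger_gap: 0.588
pos [591.3   81.04  90.9 ] F [0.31 0.93 0.53] M [ 0.364  0.019 -0.007] gap 0.5881 t 4.45 q [-0.35  0.53  0.21  1.84 -0.15  0.78  1.46]
tool shift [ 0.2  -0.05 -0.1 ] yaw -0.0452
rotvec [ 0.0005  0.0015 -0.0002]
clock: 4.7
tool_pos: [591.3, 81.1, 91.2]
orientation: [0.001, 0.023, 1.0, 0.0]
contact_force: [0.1, 0.7, 0.7]
finger_gap: 0.445
pos [591.33  81.09  91.16] F [0.09 0.71 0.71] M [-0.003  0.106 -0.069] gap 0.4452 t 4.7 q [-0.35  0.53  0.21  1.84 -0.15  0.78  1.46]
tool shift [ 0.23 -0.1   0.16] yaw -0.0454
rotvec [ 0.0007  0.0016 -0.0004]
```

The gap reads 41 mm, so both tabs are fully pinched. I'll start turning with a cautious 0.12 rad and check.

```bash
python3 -m jog '[0,0,0,0,0,0,-1,0,0,0,0,0,0.04,-1,0,0,0,0,0,0.04,-1,0,0,0,0,0,0.04,-1]' 20;python3 st.py 591.15 81 91 -0.165
```

```text
clock: 5.2
tool_pos: [591.4, 81.3, 91.1]
orientation: [0.001, 0.086, 0.996, 0.0]
contact_force: [0.3, 0.5, 0.4]
finger_gap: 0.448
pos [591.35  81.34  91.14] F [0.3  0.54 0.43] M [0.01  0.032 0.112] gap 0.4485 t 5.2 q [-0.37  0.53  0.24  1.84 -0.17  0.78  1.35]
tool shift [ 0.14 -0.37  0.14] yaw -0.1727
rotvec [ 0.0011  0.0016 -0.0077]
```

```bash
python3 -m jog '[0,-0.0003,0,0,0,0.04,-1,0,0,0,0,0,0.04,-1,0,0,0,0,0,0.04,-1,0,0,0,0,0,0.04,-1,0,0,0,0,0,0.04,-1]' 20;python3 st.py 591.15 81 91 -0.365; python3 -m jog '[0,0,0,0,0,0.04,-1,0,0,0,0,0,0.04,-1,0,0,0,0,0,0.04,-1,0,0,0,0,0,0.04,-1]' 20;python3 st.py 591.15 81 91 -0.525
```

```text
clock: 5.82
tool_pos: [591.4, 81.6, 91.1]
orientation: [0.001, 0.192, 0.981, 0.001]
contact_force: [0.5, -0.3, -0.8]
finger_gap: 0.449
pos [591.42  81.61  91.12] F [ 0.52 -0.33 -0.81] M [ 0.157 -0.001  0.105] gap 0.4491 t 5.825 q [-0.42  0.54  0.29  1.85 -0.21  0.79  1.17]
tool shift [ 0.02 -0.67  0.12] yaw -0.3865
rotvec [ 0.0019  0.0015 -0.0215]
clock: 6.32
tool_pos: [591.5, 81.9, 91.1]
orientation: [0.001, 0.275, 0.961, 0.001]
contact_force: [0.5, 0.9, 0.1]
finger_gap: 0.449
pos [591.54  81.92  91.13] F [0.48 0.85 0.08] M [ 0.149 -0.117  0.078] gap 0.4488 t 6.325 q [-0.45  0.54  0.33  1.85 -0.24  0.79  1.03]
tool shift [-0.16 -0.99  0.13] yaw -0.5576
rotvec [ 0.0025  0.0012 -0.0326]
```

```bash
python3 -m jog '[0,-0.0005,0,0,0,0.04,-1,0,-0.0005,0,0,0,0.04,-1,0,-0.0003,0,0,0,0.04,-1,0,0,0,0,0,0.02,-1]' 20;python3 st.py 591.15 81 91 -0.7; python3 -m jog '[0,-0.0003,0,0,0,0.03,-1,0,-0.0003,0,0,0,0.03,-1,0,0,0,0,0,0.03,-1]' 20;python3 st.py 591.15 81 91 -0.8
```

```text
clock: 6.82
tool_pos: [591.7, 82.1, 91.2]
orientation: [0.002, 0.346, 0.938, 0.002]
contact_force: [1.9, 1.0, -0.9]
finger_gap: 0.444
pos [591.68  82.13  91.16] F [ 1.94  1.01 -0.89] M [ 0.291 -0.233 -0.016] gap 0.4444 t 6.825 q [-0.48  0.54  0.37  1.85 -0.27  0.79  0.9 ]
tool shift [-0.33 -1.2   0.15] yaw -0.707
rotvec [ 0.0049  0.0016 -0.007 ]
clock: 7.2
tool_pos: [591.8, 82.2, 91.2]
orientation: [0.002, 0.391, 0.92, 0.003]
contact_force: [2.8, 1.8, -1.6]
finger_gap: 0.448
pos [591.75  82.18  91.16] F [ 2.76  1.85 -1.63] M [ 0.483 -0.435  0.082] gap 0.4483 t 7.2 q [-0.49  0.55  0.39  1.85 -0.29  0.79  0.82]
tool shift [-0.43 -1.26  0.16] yaw -0.803
rotvec [ 0.0062  0.0014 -0.003 ]
```

The drift fits a dial axis about 1.6 mm further out along x, near (592.9, 81), so I'll stop correcting sideways. The dial is now at about 0.76 rad, so from here I take fine steps and watch Mz.

```bash
for i in 1; do python3 -m jog '[0,0.0003,0,0,0,0.02,-1,0,0.0001,0,0,0,0.02,-1,0,0,0,0,0,0.02,-1]' 20;python3 st.py 592 82.3 91 -0.86; done; python3 -m jog '[0,0,0,0,0,0.02,-1,0,0,0,0,0,0.015,-1]' 20;python3 st.py 592 82.3 91 -0.90
```

```text
clock: 7.58
tool_pos: [591.9, 82.3, 91.2]
orientation: [0.002, 0.42, 0.907, 0.002]
contact_force: [1.9, 2.4, -2.6]
finger_gap: 0.449
pos [591.89  82.28  91.19] F [ 1.88  2.4  -2.6 ] M [ 0.487 -0.431  0.061] gap 0.4492 t 7.575 q [-0.5   0.55  0.41  1.85 -0.3   0.79  0.77]
tool shift [-0.05  0.09  0.19] yaw -0.8675
rotvec [ 0.0059  0.001  -0.0075]
clock: 7.82
tool_pos: [591.9, 82.3, 91.2]
orientation: [0.002, 0.437, 0.899, 0.003]
contact_force: [2.7, 1.7, -1.2]
finger_gap: 0.447
pos [591.95  82.34  91.18] F [ 2.65  1.69 -1.24] M [ 0.412 -0.429  0.07 ] gap 0.4474 t 7.825 q [-0.51  0.55  0.42  1.85 -0.31  0.79  0.74]
tool shift [-0.07  0.01  0.18] yaw -0.9051
rotvec [ 0.006   0.0008 -0.0051]
```

```bash
python3 -m jog '[0,0,0,0,0,0.015,-1,0,0,0,0,0,0.015,-1]' 20;python3 st.py 592 82.3 91 -0.90
```

```text
clock: 8.07
tool_pos: [592.0, 82.3, 91.2]
orientation: [0.002, 0.452, 0.892, 0.003]
contact_force: [2.2, 2.8, -1.2]
finger_gap: 0.447
pos [591.96  82.34  91.16] F [ 2.23  2.85 -1.19] M [ 0.442 -0.416  0.018] gap 0.4469 t 8.075 q [-0.52  0.55  0.43  1.85 -0.31  0.8   0.71]
tool shift [-0.06  0.    0.16] yaw -0.9372
rotvec [ 0.006   0.0006 -0.0372]
```

```bash
python3 -m jog '[0,0,0,0,0,0.015,-1,0,0,0,0,0,0.015,-1]' 20;python3 st.py 592 82.3 91 -0.97
```

```text
clock: 8.32
tool_pos: [592.0, 82.4, 91.2]
orientation: [0.002, 0.466, 0.885, 0.003]
contact_force: [2.1, 2.6, -1.8]
finger_gap: 0.446
pos [592.03  82.38  91.19] F [ 2.12  2.6  -1.77] M [ 0.425 -0.386  0.092] gap 0.4459 t 8.325 q [-0.52  0.55  0.44  1.86 -0.32  0.8   0.68]
tool shift [-0.05 -0.07  0.18] yaw -0.9694
rotvec [0.0063 0.0004 0.0006]
```

```bash
python3 -m jog '[0,0,0,0,0,0.015,-1,0,0,0,0,0,0.015,-1]' 20;python3 st.py 592 82.3 91 -1.0
```

```text
clock: 8.57
tool_pos: [592.1, 82.4, 91.2]
orientation: [0.002, 0.48, 0.877, 0.003]
contact_force: [2.3, 2.8, -2.7]
finger_gap: 0.45
pos [592.07  82.45  91.18] F [ 2.26  2.77 -2.67] M [ 0.376 -0.446  0.071] gap 0.45 t 8.575 q [-0.53  0.55  0.44  1.86 -0.33  0.8   0.66]
tool shift [-0.09 -0.13  0.18] yaw -1.0014
rotvec [ 0.0064  0.0002 -0.0014]
```

```bash
python3 -m jog '[0,0,0,0,0,0.015,-1,0,0,0,0,0,0.015,-1]' 20;python3 st.py 592 82.3 91 -1.03
```

```text
clock: 8.82
tool_pos: [592.1, 82.4, 91.2]
orientation: [0.002, 0.494, 0.869, 0.003]
contact_force: [2.1, 2.2, -1.8]
finger_gap: 0.443
pos [592.07  82.43  91.17] F [ 2.11  2.24 -1.85] M [ 0.458 -0.445  0.048] gap 0.4431 t 8.825 q [-0.54  0.56  0.45  1.86 -0.33  0.8   0.63]
tool shift [-0.08 -0.13  0.17] yaw -1.0336
rotvec [ 0.0063 -0.     -0.0036]
```

```bash
python3 -m jog '[0,0,0,0,0,0.015,-1,0,0,0,0,0,0.015,-1]' 20;python3 st.py 592 82.3 91 -1.065
```

```text
clock: 9.07
tool_pos: [592.1, 82.5, 91.2]
orientation: [0.002, 0.508, 0.861, 0.003]
contact_force: [2.7, 2.3, -2.0]
finger_gap: 0.452
pos [592.14  82.46  91.17] F [ 2.73  2.33 -2.03] M [ 0.372 -0.425  0.186] gap 0.4519 t 9.075 q [-0.54  0.56  0.46  1.86 -0.34  0.8   0.6 ]
tool shift [-0.08 -0.2   0.17] yaw -1.0656
rotvec [ 0.0065 -0.0002 -0.0006]
```

```bash
python3 -m jog '[0,0,0,0,0,0.015,-1,0,0,0,0,0,0.015,-1]' 20;python3 st.py 592 82.3 91 -1.1
```

```text
clock: 9.32
tool_pos: [592.2, 82.5, 91.2]
orientation: [0.002, 0.521, 0.854, 0.003]
contact_force: [2.2, 2.2, -2.4]
finger_gap: 0.45
pos [592.21  82.5   91.18] F [ 2.16  2.19 -2.43] M [ 0.345 -0.509  0.793] gap 0.4502 t 9.325 q [-0.55  0.56  0.47  1.86 -0.34  0.8   0.58]
tool shift [-0.08 -0.28  0.18] yaw -1.095
rotvec [0.0063 0.0003 0.005 ]
```

```bash
python3 -m jog '[0,0,0,0,0,0.015,-1,0,0,0,0,0,0.01,-1]' 20;python3 st.py 592 82.3 91 -1.13
```

```text
clock: 9.57
tool_pos: [592.0, 82.9, 91.2]
orientation: [0.002, 0.531, 0.848, 0.002]
contact_force: [1.4, 2.4, -2.3]
finger_gap: 0.452
pos [592.02  82.92  91.18] F [ 1.41  2.43 -2.3 ] M [ 0.461 -0.379  0.918] gap 0.4524 t 9.575 q [-0.55  0.56  0.48  1.86 -0.35  0.8   0.56]
tool shift [-0.55 -0.29  0.18] yaw -1.119
rotvec [0.0058 0.0002 0.011 ]
```

Mz rose from 0.05 to 0.9 N m, so the dial is against its stop at yaw about -1.09, still below the 1.3 N m limit. I'll back off slightly to relieve it before letting go.

```bash
python3 -m jog '[0,0,0,0,0,-0.012,-1]' 20;python3 st.py 592.2 82.5 91 -1.10
```

```text
clock: 9.7
tool_pos: [592.0, 82.9, 91.2]
orientation: [0.002, 0.525, 0.851, 0.002]
contact_force: [2.9, 1.8, -2.2]
finger_gap: 0.45
pos [591.99  82.88  91.19] F [ 2.95  1.85 -2.16] M [ 0.453 -0.403  0.528] gap 0.4501 t 9.7 q [-0.55  0.56  0.47  1.86 -0.35  0.8   0.57]
tool shift [-0.43  0.02  0.19] yaw -1.1066
rotvec [ 0.0057  0.0004 -0.0066]
```

```bash
python3 -m jog '[0,0,0,0,0,-0.010,-1]' 20;python3 st.py 592.2 82.5 91 -1.09
```

```text
clock: 9.82
tool_pos: [592.0, 82.9, 91.2]
orientation: [0.002, 0.521, 0.853, 0.002]
contact_force: [2.4, 2.5, -2.6]
finger_gap: 0.445
pos [591.99  82.88  91.18] F [ 2.39  2.53 -2.61] M [ 0.531 -0.389  0.342] gap 0.4449 t 9.825 q [-0.55  0.56  0.47  1.86 -0.34  0.8   0.57]
tool shift [-0.43  0.02  0.18] yaw -1.0967
rotvec [ 0.0058  0.0002 -0.0067]
```

```bash
python3 -m jog '[0,0,0,0,0,0,0.6,0,0,0,0,0,0,0.6,0,0,0,0,0,0,0.6]' 20;python3 st.py 592.2 82.5 91 -1.09;python3 -m jog '[0,0,0,0,0,0,0.6,0,0,0,0,0,0,0.6]' 20;python3 st.py 592.2 82.5 91 -1.09
```

```text
clock: 10.2
tool_pos: [590.8, 80.9, 91.1]
orientation: [0.001, 0.523, 0.852, 0.001]
contact_force: [0.3, 1.4, -0.8]
finger_gap: 0.752
pos [590.77  80.87  91.11] F [ 0.25  1.39 -0.77] M [-0.034  0.057 -0.031] gap 0.7522 t 10.2 q [-0.55  0.56  0.47  1.86 -0.34  0.8   0.57]
tool shift [0.8  2.01 0.12] yaw -1.1017
rotvec [ 0.0031 -0.0004 -0.0117]
clock: 10.45
tool_pos: [590.5, 79.8, 91.1]
orientation: [0.001, 0.524, 0.852, 0.001]
contact_force: [-0.7, 0.6, -0.1]
finger_gap: 0.8
pos [590.46  79.75  91.14] F [-0.74  0.61 -0.07] M [ 0.019  0.05  -0.011] gap 0.8002 t 10.45 q [-0.55  0.56  0.47  1.86 -0.34  0.8   0.57]
tool shift [1.67 2.79 0.15] yaw -1.1034
rotvec [ 0.0022 -0.     -0.0134]
```

```bash
python3 -m jog '[0,0,-0.02,0,0,0,0.6,0,0,-0.03,0,0,0,0.6,0,0,-0.02,0,0,0,0.6]' 20;python3 st.py 592.2 82.5 160 -1.09; python3 - <<'E'
from h import *
grab("wrist","w3"); crop("w3",160,100,200,170,4,"w3c")
grab("side","sd3");crop("sd3",215,145,100,75,8,"sd3c")
E
```

```text
clock: 10.82
tool_pos: [589.8, 78.9, 164.3]
orientation: [-0.0, 0.525, 0.851, -0.0]
contact_force: [0.8, -0.2, -0.2]
finger_gap: 0.799
pos [589.76  78.93 164.29] F [ 0.78 -0.17 -0.2 ] M [-0.087 -0.023  0.032] gap 0.7985 t 10.825 q [-0.59  0.46  0.52  1.82 -0.28  0.94  0.52]
tool shift [2.09 3.79 4.29] yaw -1.1045
rotvec [-0.0001  0.     -0.0145]
```

View pics/w3.png

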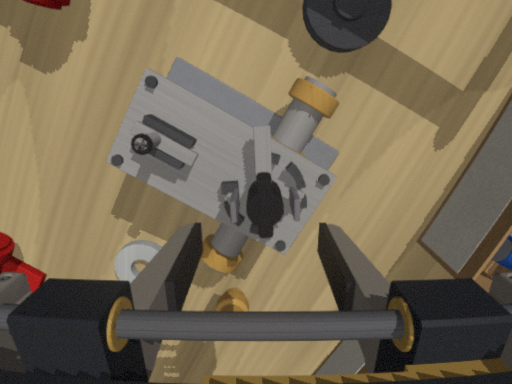

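View pics/w3c.png

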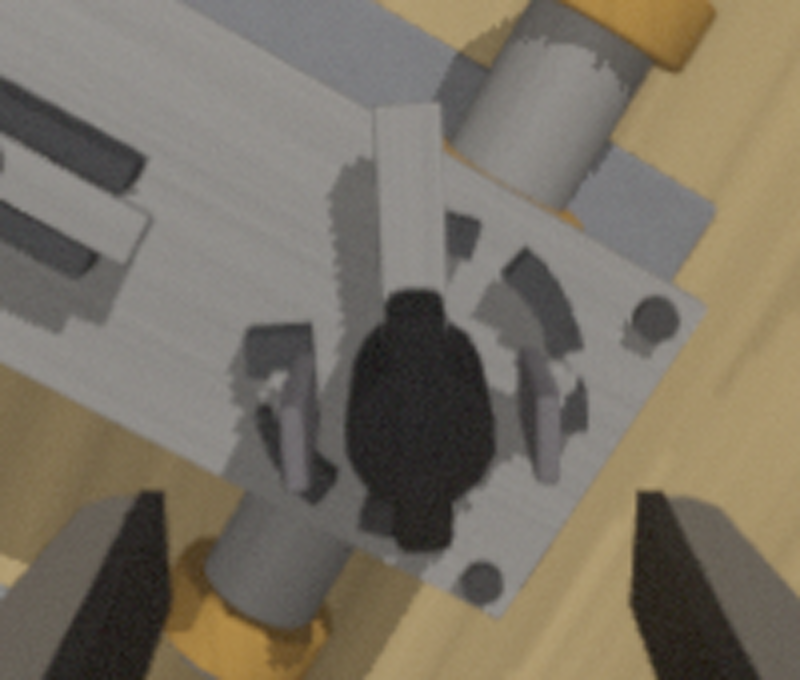

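View pics/sd3c.png

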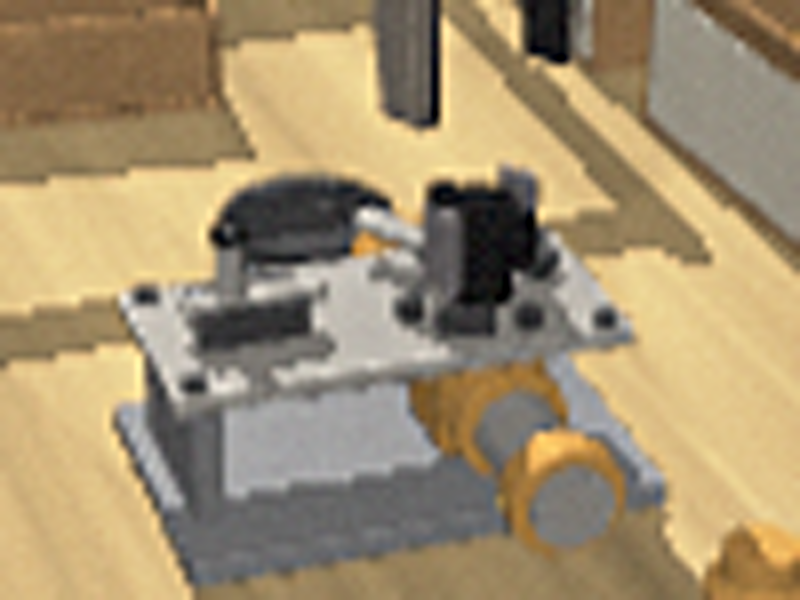

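```bash
python3 - <<'E'
from h import *
c=cal("w3")
a=atz(c,(160+297/4,100+445/4),122);b=atz(c,(160+547/4,100+442/4),122);m=(a+b)/2
print(a,b,m,np.linalg.norm(a-b),np.arctan2(a[0]-b[0],b[1]-a[1]))
ax=np.array([592.9,81.2])
print(np.linalg.norm(a[:2]-m[:2]))
k=atz(c,(160+420/4,100+420/4),119);print(k)
cap=atz(c,(142.5,145),121);print("cap",cap)
E
```

```text
[571.4469743   70.81120263 122.        ] [613.73967671  92.81272858 122.        ] [592.5933255  81.8119656 122.       ] 47.67326106884709 -1.0911035731960659
23.836630534423495
[590.62699688  84.93153377 119.        ]
cap [490.07191861  86.75266737 121.        ]
```

Both tabs are out: their tops are 47.7 mm apart, against 48–49 mm before pinching, and centred on the axis. The dial is at about 1.04 rad with the ear swung clear of the bolt. Next I turn the tool back and close the fingers so I can push the bolt post.

```bash
python3 -m jog '[0,0,0,0,0,-0.17,-1,0,0,0,0,0,-0.17,-1,0,0,0,0,0,-0.17,-1,0,0,0,0,0,-0.17,-1,0,0,0,0,0,-0.17,-1,0,0,0,0,0,-0.17,-1,0,0,0,0,0,0,-1]' 20;python3 st.py 455 87.5 164 -0.05
```

```text
clock: 11.8
tool_pos: [589.2, 79.1, 164.6]
orientation: [0.001, 0.026, 1.0, 0.0]
contact_force: [-0.1, 0.7, 0.1]
finger_gap: 0.061
pos [589.23  79.07 164.61] F [-0.14  0.66  0.1 ] M [ 0.015 -0.017 -0.   ] gap 0.0612 t 11.8 q [-0.41  0.43  0.28  1.81 -0.15  0.92  1.45]
tool shift [134.49   1.35   0.42] yaw -0.0527
rotvec [ 0.0007  0.0014 -0.0027]
```

```bash
python3 -m jog '[0.045,0,0,0,0,0,-1,0.045,0,0,0,0,0,-1,0.042,0.001,0,0,0,0,-1,0,0,0,0,0,0,-1]' 20;python3 st.py 455 87.5 97 -0.05; python3 - <<'E'
from h import *
grab("side","sd4");crop("sd4",205,115,110,85,7,"sd4c")
grab("scene","sc4");crop("sc4",215,155,110,85,7,"sc4c")
E
```

```text
clock: 12.3
tool_pos: [453.2, 87.1, 163.1]
orientation: [-0.0, 0.034, 0.999, 0.0]
contact_force: [1.3, 0.1, 0.9]
finger_gap: 0.005
pos [453.25  87.08 163.06] F [1.3  0.13 0.95] M [ 0.016 -0.051  0.021] gap 0.0049 t 12.3 q [-0.51  0.22  0.28  2.11 -0.08  0.82  1.32]
tool shift [-1.73  0.53 66.06] yaw -0.0681
rotvec [ 0.0001 -0.0001 -0.0181]
```

View pics/sd4c.png

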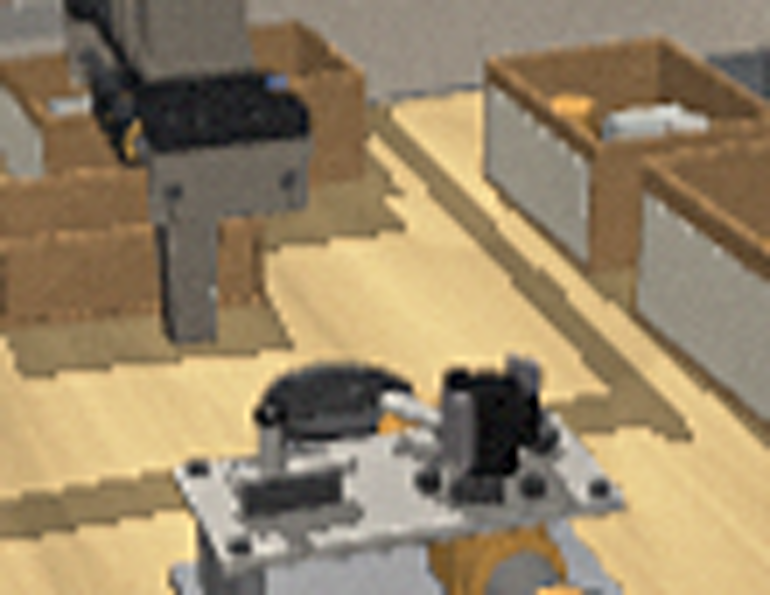

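View pics/sc4c.png

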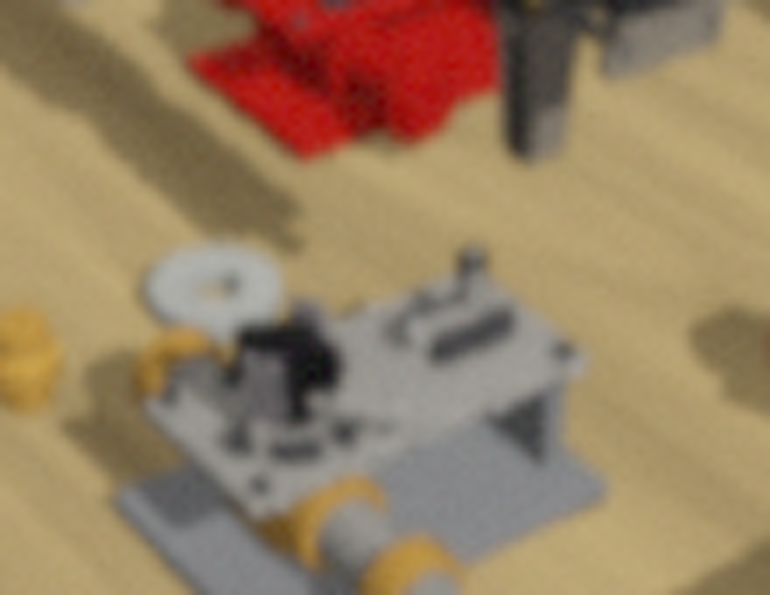

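The closed fingers are clear behind the post, on its -x side, with the cap at side crop (270,413). I'll lower them there in small steps.

```bash
python3 -m jog '[0,0,0.012,0,0,-0.015,-1,0,0,0.012,0,0,0,-1,0,0,0.012,0,0,0,-1,0,0,0.012,0,0,0,-1,0,0,0.010,0,0,0,-1,0,0,0,0,0,0,-1]' 20;python3 st.py 462 87.0 99 -0.05
```

```text
clock: 13.15
tool_pos: [458.8, 86.1, 99.9]
orientation: [0.001, 0.028, 1.0, -0.001]
contact_force: [-0.7, -0.4, 0.4]
finger_gap: 0.005
pos [458.84  86.07  99.95] F [-0.69 -0.39  0.44] M [-0.009  0.05  -0.044] gap 0.0047 t 13.15 q [-0.48  0.33  0.26  2.15 -0.13  0.67  1.38]
tool shift [-3.1   1.11  0.95] yaw -0.0561
rotvec [-0.002   0.002  -0.0061]
```

```bash
python3 -m jog '[-0.005,0.0006,0,0,0,0,-1,-0.005,0,0,0,0,0,-1,-0.004,0,0,0,0,0,-1]' 20;python3 st.py 501 84.5 99 -0.05
```

```text
clock: 13.52
tool_pos: [473.3, 86.1, 100.5]
orientation: [0.001, 0.028, 1.0, -0.001]
contact_force: [-4.2, 0.4, 0.9]
finger_gap: 0.004
pos [473.27  86.12 100.53] F [-4.17  0.38  0.85] M [0.045 0.764 0.054] gap 0.0039 t 13.525 q [-0.47  0.35  0.26  2.11 -0.14  0.69  1.39]
tool shift [-27.77  -0.07   1.56] yaw -0.0558
rotvec [-0.0015  0.0012 -0.0058]
```

```bash
python3 -m jog '[-0.004,0,0,0,0,0,-1,-0.004,0,0,0,0,0,-1]' 20;python3 st.py 501 84.5 99 -0.05
```

```text
clock: 13.78
tool_pos: [480.5, 85.7, 100.5]
orientation: [-0.001, 0.028, 1.0, -0.001]
contact_force: [-2.6, 0.2, 1.6]
finger_gap: 0.006
pos [480.47  85.72 100.48] F [-2.59  0.18  1.61] M [ 0.019  0.709 -0.003] gap 0.0063 t 13.775 q [-0.46  0.36  0.26  2.1  -0.14  0.7   1.4 ]
tool shift [-20.57  -0.08   1.45] yaw -0.0556
rotvec [-0.0016 -0.0014 -0.0056]
```

```bash
python3 -m jog '[-0.004,0,0,0,0,0,-1,-0.004,0,0,0,0,0,-1,-0.003,0,0,0,0,0,-1]' 20;python3 st.py 501 84.5 99 -0.05
```

```text
clock: 14.15
tool_pos: [491.9, 85.1, 100.5]
orientation: [-0.001, 0.028, 1.0, -0.001]
contact_force: [-3.8, -0.1, 1.1]
finger_gap: 0.004
pos [491.94  85.11 100.5 ] F [-3.81 -0.08  1.11] M [0.15  0.708 0.014] gap 0.0039 t 14.15 q [-0.45  0.38  0.26  2.07 -0.14  0.71  1.41]
tool shift [-9.09 -0.1   1.48] yaw -0.0555
rotvec [-0.0016 -0.002  -0.0055]
```

```bash
python3 -m jog '[-0.003,0,0,0,0,0,-1]' 20;python3 st.py 501 84.5 99 -0.05
```

```text
clock: 14.28
tool_pos: [495.1, 84.9, 100.5]
orientation: [-0.001, 0.028, 1.0, -0.001]
contact_force: [-3.1, -0.8, 1.7]
finger_gap: 0.002
pos [495.15  84.93 100.48] F [-3.08 -0.83  1.67] M [0.054 0.696 0.003] gap 0.0024 t 14.275 q [-0.45  0.39  0.26  2.06 -0.14  0.71  1.41]
tool shift [-5.87 -0.1   1.47] yaw -0.0555
rotvec [-0.0016 -0.0021 -0.0055]
```

```bash
python3 -m jog '[-0.003,0,0,0,0,0,-1]' 20;python3 st.py 501 84.5 99 -0.05
```

```text
clock: 14.4
tool_pos: [498.3, 84.7, 100.5]
orientation: [-0.001, 0.028, 1.0, -0.001]
contact_force: [-3.7, 1.2, 1.5]
finger_gap: 0.003
pos [498.33  84.74 100.47] F [-3.72  1.25  1.53] M [0.08  0.677 0.019] gap 0.0027 t 14.4 q [-0.45  0.39  0.26  2.06 -0.15  0.71  1.42]
tool shift [-2.69 -0.09  1.46] yaw -0.0556
rotvec [-0.0016 -0.0021 -0.0056]
```

```bash
python3 -m jog '[-0.002,0,0,0,0,0,-1]' 20;python3 st.py 501 84.5 99 -0.05
```

```text
clock: 14.52
tool_pos: [498.8, 84.7, 100.3]
orientation: [-0.003, 0.028, 1.0, -0.001]
contact_force: [-9.9, 0.9, 7.5]
finger_gap: 0.007
pos [498.76  84.71 100.27] F [-9.94  0.86  7.52] M [0.181 2.15  0.005] gap 0.0067 t 14.525 q [-0.45  0.39  0.26  2.05 -0.15  0.72  1.42]
tool shift [-2.26 -0.09  1.26] yaw -0.0554
rotvec [-0.0019 -0.006  -0.0054]
```

The push came up hard at 498.8, which looks like the end stop. I'll push once more to confirm, then back away.

```bash
python3 -m jog '[-0.002,0,0,0,0,0,-1]' 20;python3 st.py 501 84.5 99 -0.05; python3 -m jog '[0.004,0,0,0,0,0,-1,0.008,0,0,0,0,0,-1,0.01,0,0,0,0,0,-1]' 20; python3 st.py 478 86 99 -0.05
```

```text
clock: 14.65
tool_pos: [498.7, 84.8, 100.1]
orientation: [-0.005, 0.028, 1.0, -0.001]
contact_force: [-9.2, 0.2, 7.2]
finger_gap: 0.003
pos [498.66  84.75 100.11] F [-9.24  0.15  7.22] M [ 0.105  2.051 -0.007] gap 0.0029 t 14.65 q [-0.44  0.4   0.26  2.05 -0.15  0.73  1.42]
tool shift [-2.36 -0.12  1.08] yaw -0.055
rotvec [-0.0021 -0.0109 -0.0051]
clock: 15.02
tool_pos: [478.9, 85.8, 100.8]
orientation: [-0.002, 0.028, 1.0, -0.001]
contact_force: [0.0, -0.2, -0.2]
finger_gap: 0.005
pos [478.89  85.83 100.84] F [ 0.05 -0.24 -0.24] M [-0.005  0.025 -0.015] gap 0.0047 t 15.025 q [-0.46  0.36  0.26  2.1  -0.14  0.7   1.4 ]
tool shift [0.89 0.12 1.84] yaw -0.0558
rotvec [-0.0016 -0.0047 -0.0058]
```

```bash
python3 -m jog '[0.01,0,-0.02,0,0,0,-1,0,0,-0.045,0,0,0,-1,0,0,-0.045,0,0,0,-1,0,0,0,0,0,0,1,-0.045,0,0,0,0,0,1,-0.045,0,0,0,0,0,1,-0.03,0,0,0,0,0,1,0,0,0,0,0,0,1,0,0,0,0,0,0,1]' 20; python3 st.py 600 81 190 -0.05; python3 - <<'E'
from h import *
grab("wrist","w5"); crop("w5",170,20,170,215,3,"w5c")
grab("side","sd5");crop("sd5",215,145,100,75,8,"sd5c")
E
```

```text
clock: 16.15
tool_pos: [585.9, 80.2, 208.5]
orientation: [-0.004, 0.027, 1.0, -0.001]
contact_force: [-0.9, -0.2, -0.1]
finger_gap: 0.635
pos [585.89  80.22 208.47] F [-0.95 -0.17 -0.1 ] M [ 0.024  0.005 -0.072] gap 0.6351 t 16.15 q [-0.43  0.38  0.31  1.77 -0.13  1.02  1.44]
tool shift [-14.2    1.57  18.35] yaw -0.0538
rotvec [-0.0019 -0.0085 -0.0038]
```

View pics/w5.png

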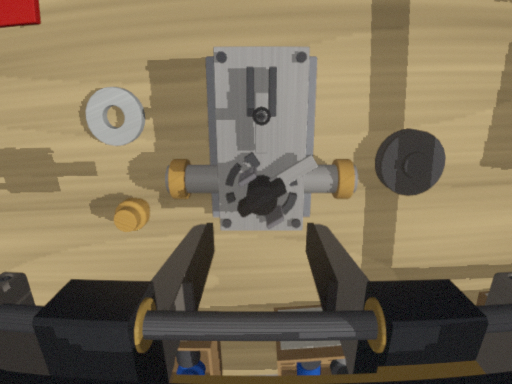

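View pics/w5c.png

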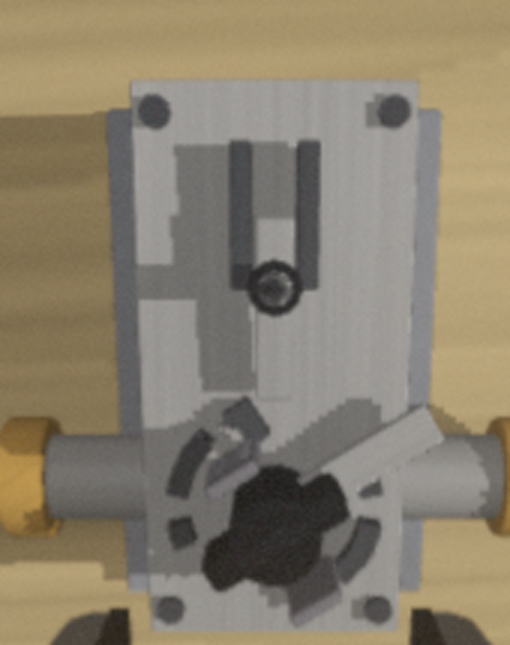

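View pics/sd5c.png

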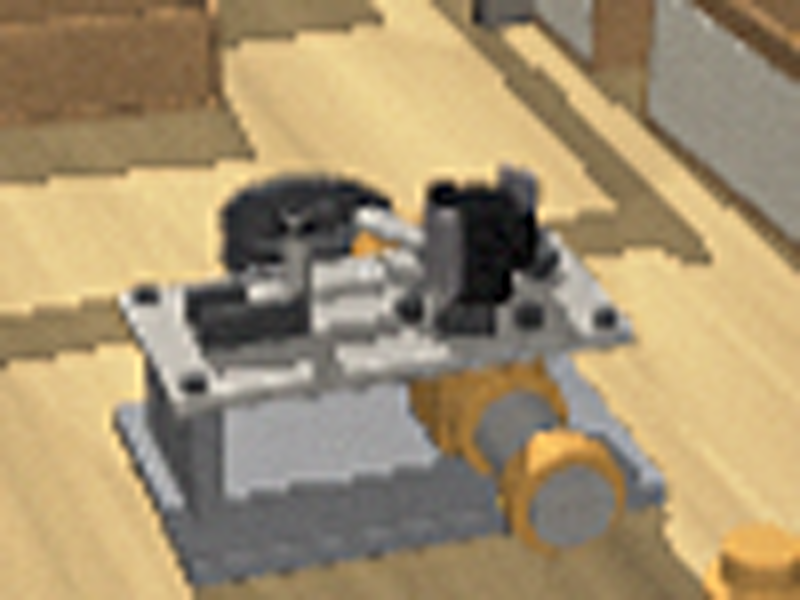

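```bash
python3 - <<'E'
from h import *
c=cal("w5")
cap=atz(c,(261.3,115.7),121);a=atz(c,(170+233/3,20+477/3),122);b=atz(c,(170+316/3,20+606/3),122);m=(a+b)/2
print(cap,a,b,m,np.linalg.norm(a-b),np.linalg.norm((m-cap)[:2]))
E
python3 -m jog '[0,0,-0.02,0,0,0,1,0,0,0,0,0,0,1,0,0,0,0,0,0,1,0,0,0,0,0,0,1]'; python3 st.py 585 80 228 -0.05
```

```text
[515.42994801  84.8785504  121.        ] [569.75634107  69.89393041 122.        ] [612.45669379  92.93959446 122.        ] [591.10651743  81.41676243 122.        ] 48.522394349909305 75.75570694722498
clock: 16.75
tool_pos: [583.0, 81.0, 228.5]
orientation: [-0.005, 0.026, 1.0, -0.0]
contact_force: [-0.0, -0.5, 0.4]
finger_gap: 1.0
pos [583.03  81.03 228.51] F [-0.   -0.45  0.37] M [ 0.039 -0.032 -0.003] gap 1.0001 t 16.75 q [-0.44  0.36  0.31  1.75 -0.13  1.06  1.44]
tool shift [-2.03 -0.93  0.49] yaw -0.0523
rotvec [-0.0007 -0.0098 -0.0023]
```

All checks agree: the cap has moved about 26 mm and sits about 76 mm from the axis (77 nominal when home), and the tabs are out at 48.5 mm spacing. The robot is clear of everything, so I'm handing in.

```bash
python3 -c "
from plant import r
print(r.sign_off())"
```

```text
the job is handed in; nothing more can be done
None
```

The dial is turned and locked in its second notches, the bolt is home, and I handed the job in at about 16.8 s of the 58 s allowed; no verdict is reported.

**Dial:** I pinched both tabs with 20 N (41 mm between the pads) and turned the dial clockwise about 1.04 rad until it met the stop. The wrist moment rose from about 0.07 to 0.92 N m there, below the 1.3 N m limit but higher than intended. I had sent three steps together, so one more ran after contact. I then eased back to 0.34 N m and let go.

**Bolt:** I pushed the post with closed fingers, about 3–4 N while sliding. It stopped against the end stop at about 10 N and did not move on a second push.

**Last checks:**
- **Tabs:** the tab tops are 48.5 mm apart, against 48–49 mm before pinching, so both are out.
- **Bolt position:** the post is 75.8 mm from the dial's axis, against 77 mm expected when home; the difference is within the camera calibration.
- **Surroundings:** the bystanders in view look undisturbed, though I did not measure them. The gripper is open and clear of everything at 228 mm height.

**One disagreement:** the way the gripper moved while turning put the dial axis about 1.6 mm further out than the pictures did, which caused side forces of only about 3 N.

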